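Clamp the setting block and press the ball handle into the sprung gauge cradle

ROBOT

A 6-joint arm with a two-finger parallel gripper is mounted at the origin on the work surface. World frame = base frame: x ahead of the robot, y to its left, z up, the work surface at z = 0. Lengths are in m, angles in degrees, forces in N, time in s.
With the tool pointing down it reaches from about 0.4 to 0.825 m from the base axis. Payload 7 kg.
Tool frame: the origin (TCP) lies at the very end of the fingers, on their centre line; the grasp point (between the pads) lies behind it (r.grasp_offset is the z of the grasp point in the tool frame, in m); z points along the fingers, y is the direction in which the jaws open and shut (so a half turn about z gives the same grasp; the last joint's range is limited). The gripper opens to 88 mm and grips with 3 to 60 N. Pads are 19 mm wide; open, the fingers measure 130 mm over their backs; the gripper's body (78 mm by 193 mm) begins 47 mm behind the grasp point.
Start: joints at [-50.128, 20.546, 0.682, 0, -70.136, -16.507], TCP at [0.268, -0.62, 0.227] pointing down, gripper open.
Joint ranges: [-176.03, 176.03], [-82.01, 121.73], [-58.28, 71.71], [-173.87, 95.51], [-174.79, -0.11], [-173.66, 173.66]. Speed limits (degrees/s): [136.94, 136.94, 172.46, 180, 180, 180].

INTERFACE

Orientations are given as [roll, pitch, yaw] about the fixed x, y, z axes, in that order (R = Rz(yaw) Ry(pitch) Rx(roll)).
In Python, from plant import r gives the robot as it stands. The module is installed in compiled form; this text tells all that it offers.
- The arm moves only by the tool servo_tool, never from a script. Its argument "targets" is a list of rows, each an object of numbers: "dx", "dy", "dz": the shift along the world's x, y, z in cm; "spin": the turn about the world's z in rad; "grip": the opening in per cent of the stroke, from 0 (shut) to 100 (fully open). A call has exactly 10 rows; each row is the pose to reach, as a shift and turn from the pose commanded when the call began; what a row does not reach only later rows make up. A row lasts 1/12 s, in which the tool goes at most 41.7 mm and 7.16 degrees, less where a joint would pass 70% of its speed; a pose out of reach is approached as far as the arm can. A call with a gripper value outside its range is refused whole. The fingers move at their own pace and stop on an object; "squeeze" is the grip in N (left out, the last holds). Time passes only in rows, so rows that repeat a pose let the fingers close, or fill a call up. It gives the time, the measured TCP pose, the force and the opening at its end, in the units of the state.
- r.get_state(): the state, without advancing time (a new reading comes with each control period).
- r.capture(name): name is "scene" or "top" or "wrist"; returns the picture (420x560x3 uint8, blue, green, red); there is no depth.
- r.get_calibration(name): a dict with "K" (3x3 intrinsics, pixels), "extrinsics" (4x4, takes a point from camera to world coordinates). Camera axes: x right, y down, z forward; pixel columns grow to the right and rows downward; lengths in m; the calibration is good to about 2 mm. A picture is of the moment at which its call begins: read the wrist's pose just before it. get_calibration takes no time and is no camera call; for the wrist camera it gives the pose at the moment of the call.
- r.close_job(): hands the job in, once; it reports no verdict.
Trained networks look in the newest picture that a camera, given by its name, has taken for a name from the list of things; names that differ only in an ending like _2 or _b are one class to them, and where a whole thing is asked for, a point or a joint stands for the part that bears it (a point fixed in the world has none). Each returns a list of dicts, best first, with "p" (0 to 1); they miss things now and then, are a little off and sometimes report something else, mostly with a low value. They report only what shows in the picture. A call takes as long as a camera call.
- r.cut_out(name, camera): "mask" (420x560 bool, what is visible of it) and "extent" ([left, top, right, bottom] in pixels, round what is visible of it).
The state is a dict: "time_s": time; "joints": joint angles; "qd": joint speeds; "joint_torque": joint torques, N m; "tcp_pos": TCP position; "eef_rot": TCP orientation; "contact_force": force on the tool from outside, world axes, zero at the start; "moment": the same for the moment, N m; "gripper_width": finger opening in m.
Only numpy, scipy, OpenCV 4.12 (cv2) and the standard library are available. Lean on these libraries where they do the work, as an engineer would, in place of code of your own. Each camera call takes 0.05 s, during which the arm holds its last target. There are 200 camera calls.

TASK

Set up the checking fixture: put the tall setting block from the tray upright into its rectangular pocket, fully down, and then swing the clamp lever shut over it. Then stand the turned ball handle, ball down and stem upright, in the sprung ring cradle, press it down until the ring is at its bottom stop, and finish while still holding it pressed down there with the gripper on the handle only. Leave everything else on the tray and bench where it is.

Things in the scene. Friction and masses are not known exactly. Their poses are not given: they have to be found in the camera images.
- block: Setting block, plain steel, 30 (its x) x 44 (its y) x 46 (z) mm, about 0.4 kg; the taller of the two blocks on the tray, standing upright. Origin at the centre of its underside.
- handle: Turned steel ball handle standing ball down on the tray: a 52 mm diameter ball, its centre 23 mm above the origin, with a small flat foot of 24 mm diameter, and a plain round stem of 20 mm diameter rising from the top of the ball (about 47 mm above the origin) to 105 mm above it. About 0.28 kg. Origin at the centre of the foot, z up along the stem.
- fixture: The whole fixture, fixed to the bench: a grey plate 120 (x) x 265 (y) x 18 mm carrying the pocket (at y -65 mm), the clamp lever and the sprung ring cradle (at y +85 mm). Origin on the bench under the plate, its axes are the fixture's.
- pocket (a point): Centre of the pocket's floor, on the grey fixture plate 18 mm above the bench. The pocket is 34 mm (x) by 48 mm (y) inside, its four walls are 8 mm thick and 18 mm high; x and y are the fixture's axes. A seated block stands 28 mm above the walls, and the shut lever passes 2 mm over it. The clamp post (20 mm diameter) is 50 mm from the pocket's centre towards -y.
- lever_pivot (a point): On the clamp lever's vertical hinge axis (pivot post), at the underside of the arm, 66 mm above the bench. Its axes are the fixture's.
- lever_knob (a point): On the upright round knob (16 mm diameter, 32 mm high) at the lever's free end: 16 mm above the arm's top face and 16 mm below the knob's top, 100 mm from the hinge axis. The arm is a flat bar 16 mm wide, 10 mm thick.
- lever (a joint): Angle of the clamp lever, rad: 0 = shut (arm over the pocket along the fixture's +y, against its stop), growing as it opens, counterclockwise seen from above, towards the fixture's -x; limit 1.9. It starts well open and stays where it is left (light friction, under 2 N at the knob).
- cradle_seat (a point): Centre of the sprung ring, level with its top face (54 mm above the bench when up), 150 mm from the pocket's centre towards the fixture's +y. The steel ring is 12 mm high, 44 mm inside and 68 mm outside diameter. The ball rests on its inner edge, with the foot of the handle about 9 mm below this point.
- cradle (a joint): How far the ring is pressed down, m: 0 = up, 0.018 = at its bottom stop. The spring pushes back with about 7 N at the top and 16 N at the bottom; the handle's own weight does not move it.
- short_block: Bystander: the low steel block, 30 x 44 x 20 mm, on the tray. Origin at the centre of its underside.
- drill_chuck: Bystander: round dark chuck, 40 mm diameter, 42 mm high, on the tray. Origin under its centre.
- bush: Bystander: bush, 38 mm diameter, 22 mm high with a 22 mm bore, on the tray. Origin under its centre.
- chuck_key: Bystander: T-shaped chuck key about 80 x 60 x 12 mm, lying on the tray. Origin near its middle.
- caliper: Bystander: vernier caliper, 200 mm long, lying on the bench beyond the fixture. Origin in the middle of its bar.
- wrench: Bystander: wrench, 190 mm long, lying on the bench. Origin near its middle.
- oil_jar: Bystander: closed amber glass jar, 60 mm diameter, 85 mm high, on the bench. Origin under its centre.

How it is judged:
By the outcome, as a careful person would: the job done as asked, in the order asked, and still so for the second after the job is handed in, while the arm keeps its last pose, push and grip.
It also fails if it takes over 72 s, if anything falls off the work surface, if the arm or the gripper's body presses on something with over 40 N, if the wrist force passes 120 N, or if a joint passes its speed limit or range.

## Working session

There is one attempt and no reset: what is moved stays moved. The work goes in short steps, Python scripts to look and compute and a tool call to move; the robot and the scene stay as the last step left them, time stands still between calls to the robot, and variables do not carry over. Pictures are saved under pics/ and viewed, about 8 in all and at most 12, crops included, and the job is handed in when it is done.

Besides the shell and the picture viewer there is one more tool, called after ">>>" by a JSON object that holds its "op" and its "data", one argument or row to a line. servo_tool: Moves the arm, as the interface text tells. Its arguments: {"type":"object","properties":{"targets":{"type":"array"},"squeeze":{"type":"number"}},"required":["targets"]}

```bash
mkdir -p pics; cat > h.py <<'E'
import numpy as np, cv2
from plant import r
def ray(cam,px):
    c=r.get_calibration(cam);K=np.array(c["K"]);T=np.array(c["extrinsics"])
    d=T[:3,:3]@np.linalg.inv(K)@np.array([px[0],px[1],1.]);return T[:3,3],d
def at(cam,px,z):
    o,d=ray(cam,px);return (o+d*(z-o[2])/d[2])
def proj(cam,P):
    c=r.get_calibration(cam);K=np.array(c["K"]);T=np.linalg.inv(np.array(c["extrinsics"]))
    p=K@(T[:3,:3]@np.array(P,float)+T[:3,3]);return p[:2]/p[2]
E
python3 - <<'E'
from h import *
np.set_printoptions(precision=4,suppress=True)
for c in ["scene","top","wrist"]:
    cv2.imwrite(f"pics/{c}0.png",r.capture(c)); k=r.get_calibration(c);print(c,np.array(k["K"]).tolist());print(np.array(k["extrinsics"]))
print(r.get_state(),r.grasp_offset)
for n in ["block","handle","fixture","lever","lever_knob","cradle","short_block","oil_jar"]:
  for c in ["top"]:
    print(n,c,[(x["p"],x["extent"]) for x in r.cut_out(n,c)][:2])
E
```

```text
scene [[444.1367517925797, 0.0, 280.76273203380697], [0.0, 444.1367517925797, 208.85512908791898], [0.0, 0.0, 1.0]]
[[ 0.58    0.481  -0.6574  1.2721]
 [ 0.8145 -0.3527  0.4606 -0.4839]
 [-0.0103 -0.8026 -0.5964  0.7484]
 [ 0.      0.      0.      1.    ]]
top [[444.1034620136356, 0.0, 274.3198396203236], [0.0, 444.1034620136356, 222.02039718526686], [0.0, 0.0, 1.0]]
[[-0.0132 -0.9977  0.0666  0.4543]
 [-0.9998  0.0121 -0.0159  0.0279]
 [ 0.015  -0.0668 -0.9977  1.3806]
 [ 0.      0.      0.      1.    ]]
wrist [[328.05916482519416, 0.0, 277.0417559659883], [0.0, 328.05916482519416, 209.5369338620822], [0.0, 0.0, 1.0]]
[[-0.397   0.8896  0.2258  0.2071]
 [ 0.9178  0.3845  0.0989 -0.6465]
 [ 0.0012  0.2465 -0.9691  0.3833]
 [ 0.      0.      0.      1.    ]]
{'time_s': 0.15, 'joints': array([-50.1238,  20.5807,   0.6462,  -0.0137, -70.1374, -16.5073]), 'qd': array([-0.0301, -0.2054,  0.1706,  0.0946, -0.0682,  0.0574]), 'joint_torque': array([ -0.0013, -58.3277,  29.3288,   7.0012,   0.0087,  -0.0001]), 'tcp_pos': array([ 0.2676, -0.6193,  0.2259]), 'eef_rot': array([ 179.9275,   -0.0081, -156.6358]), 'contact_force': array([-0.3418, -0.1556,  0.0197]), 'moment': array([ 0.0472,  0.0039, -0.0493]), 'gripper_width': 0.0876369954757517} -0.0188
block top [(0.49, [343.2, 239.3, 362.3, 254.8])]
handle top [(0.58, [370.2, 231.7, 388.6, 250.6])]
fixture top [(0.72, [182.8, 190.7, 273.8, 240.6])]
lever top [(0.49, [261.9, 204.8, 270.9, 245.1])]
lever_knob top [(0.79, [260.0, 204.5, 272.7, 247.3]), (0.38, [184.7, 188.0, 275.5, 246.1])]
cradle top [(0.73, [187.1, 211.1, 211.5, 242.4])]
short_block top [(0.46, [313.1, 240.2, 329.2, 255.5])]
oil_jar top [(0.95, [322.5, 140.7, 346.1, 165.6])]
```

View pics/top0.png

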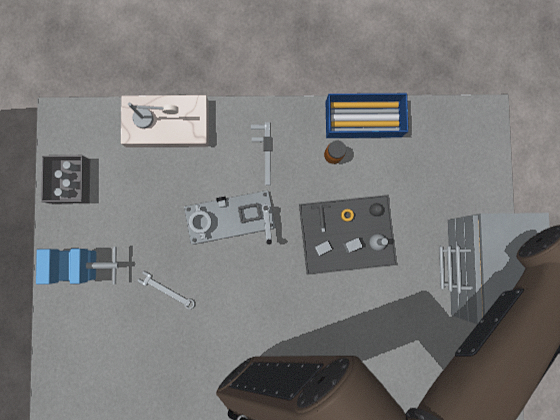

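View pics/scene0.png

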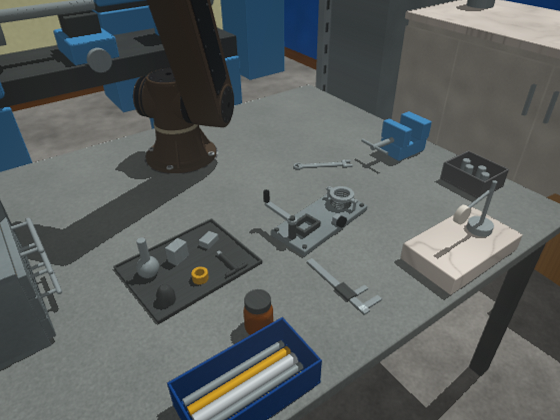

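The top view shows the fixture around (228,217), with its cradle end on the left and the lever on the right at x≈268. The tray centre is near (348,235), and the handle is at (380,241). The scene view confirms that the tall block (176,252) is next to the handle. Next I'll get rough positions and then look closer with the wrist camera.

```bash
python3 - <<'E'
from h import *
np.set_printoptions(precision=4,suppress=True)
def c(n,z,cam="top"):
    m=r.cut_out(n,cam)[0]["mask"].astype(np.uint8);v,u=np.nonzero(m);return at(cam,(u.mean(),v.mean()),z)
r.capture("top")
for n,z in [("block",.04),("handle",.05),("short_block",.018),("fixture",.02),("cradle",.054),("lever",.076)]: print(n,c(n,z))
T=np.array(r.get_calibration("wrist")["extrinsics"])
s=r.get_state()
from scipy.spatial.transform import Rotation as R
Rt=R.from_euler("xyz",s["eef_rot"],degrees=True).as_matrix()
print(Rt); print(Rt.T@(T[:3,3]-s["tcp_pos"])); print(Rt.T@T[:3,:3])
E
```

```text
block [ 0.4705 -0.2271  0.04  ]
handle [ 0.4787 -0.3031  0.05  ]
short_block [ 0.4616 -0.1398  0.018 ]
fixture [0.5604 0.1421 0.02  ]
cradle [0.5458 0.2284 0.054 ]
lever [0.5357 0.0292 0.076 ]
[[-0.918  -0.3965  0.    ]
 [-0.3965  0.918  -0.    ]
 [-0.     -0.     -1.    ]]
[ 0.0663 -0.0008 -0.1575]
[[ 0.0006 -0.9691 -0.2466]
 [ 1.      0.0006  0.0001]
 [ 0.0001 -0.2466  0.9691]]
```

>>> {"op": "servo_tool", "data": {
  "targets": [
    {"dx": 17,"dy": 35},
    {"dx": 17,"dy": 35},
    {"dx": 17,"dy": 35},
    {"dx": 17,"dy": 35},
    {"dx": 17,"dy": 35},
    {"dx": 17,"dy": 35},
    {"dx": 17,"dy": 35},
    {"dx": 17,"dy": 35},
    {"dx": 17,"dy": 35},
    {"dx": 17,"dy": 35}
  ]
}}

```text
validation failed for argument at $.ta...
```

```bash
cat > w1.py <<'E'
from h import *
import sys
np.set_printoptions(precision=4,suppress=True)
s=r.get_state();print(s["time_s"],s["tcp_pos"],s["eef_rot"],s["gripper_width"])
im=r.capture("wrist");cv2.imwrite(f"pics/{sys.argv[1]}.png",cv2.resize(im,(800,600)))
for n in sys.argv[2:]:
    for x in r.cut_out(n,"wrist")[:1]:
        m=x["mask"].astype(np.uint8);c=max(cv2.findContours(m,0,2)[0],key=cv2.contourArea)
        print(n,x["p"],x["extent"],"rect",cv2.minAreaRect(c));np.save(f"m_{n}.npy",m)
E
python3 w1.py tray1 block handle short_block
```

```text
0.9 [ 0.2677 -0.6196  0.2266] [-179.9975    0.0014 -156.6379] 0.08760088371137478
handle 0.72 [408.8, 397.8, 425.8, 419.6] rect ((414.8154296875, 408.9769592285156), (14.760132789611816, 21.582042694091797), 7.125016689300537)
```

View pics/tray1.png

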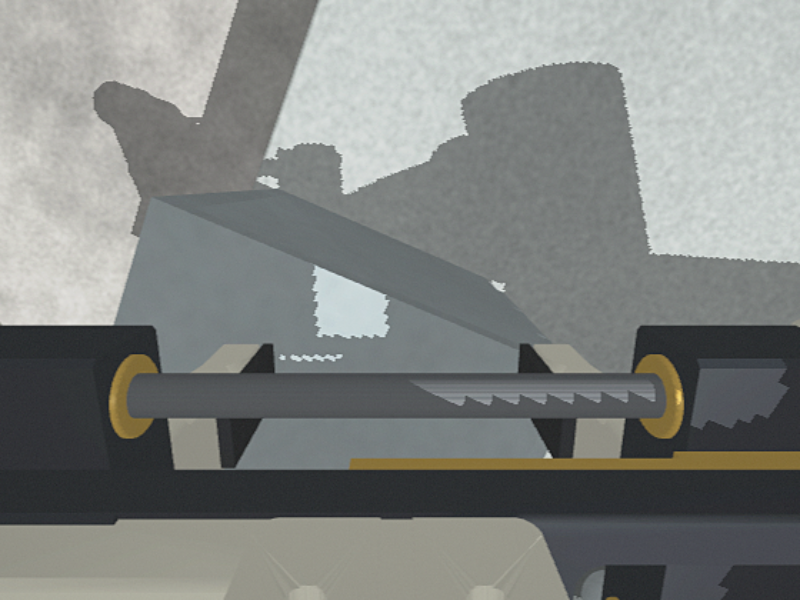

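That picture shows only the fingers and side shelf because the move was refused. Ground ahead along tool +x appears above the fingers.

>>> {"op": "servo_tool", "data": {
  "targets": [
    {"dx": 27,"dy": 40,"dz": 0,"spin": 0,"grip": 100},
    {"dx": 27,"dy": 40,"dz": 0,"spin": 0,"grip": 100},
    {"dx": 27,"dy": 40,"dz": 0,"spin": 0,"grip": 100},
    {"dx": 27,"dy": 40,"dz": 0,"spin": 0,"grip": 100},
    {"dx": 27,"dy": 40,"dz": 0,"spin": 0,"grip": 100},
    {"dx": 27,"dy": 40,"dz": 0,"spin": 0,"grip": 100},
    {"dx": 27,"dy": 40,"dz": 0,"spin": 0,"grip": 100},
    {"dx": 27,"dy": 40,"dz": 0,"spin": 0,"grip": 100},
    {"dx": 27,"dy": 40,"dz": 0,"spin": 0,"grip": 100},
    {"dx": 27,"dy": 40,"dz": 0,"spin": 0,"grip": 100}
  ]
}}

```text
time_s: 1.93
tcp_pos: [0.5016, -0.2724, 0.227]
eef_rot: [-180.0, 0.0, -156.6]
contact_force: [0.9, 0.0, -0.0]
gripper_width: 0.0877
```

>>> {"op": "servo_tool", "data": {
  "targets": [
    {"dx": 0,"dy": 0,"dz": 0,"spin": 0,"grip": 100},
    {"dx": 2,"dy": 2,"dz": 0,"spin": 0,"grip": 100},
    {"dx": 3,"dy": 4,"dz": 0,"spin": 0,"grip": 100},
    {"dx": 3,"dy": 4,"dz": 0,"spin": 0,"grip": 100},
    {"dx": 3,"dy": 4,"dz": 0,"spin": 0,"grip": 100},
    {"dx": 3,"dy": 4,"dz": 0,"spin": 0,"grip": 100},
    {"dx": 3,"dy": 4,"dz": 0,"spin": 0,"grip": 100},
    {"dx": 3,"dy": 4,"dz": 0,"spin": 0,"grip": 100},
    {"dx": 3,"dy": 4,"dz": 0,"spin": 0,"grip": 100},
    {"dx": 3,"dy": 4,"dz": 0,"spin": 0,"grip": 100}
  ]
}}

```text
time_s: 2.77
tcp_pos: [0.5305, -0.2348, 0.2266]
eef_rot: [-180.0, 0.0, -156.7]
contact_force: [0.4, -0.4, 0.0]
gripper_width: 0.0879
```

```bash
python3 w1.py tray2 block handle short_block
```

```text
2.7667 [ 0.5305 -0.2348  0.2266] [-179.9975    0.004  -156.6861] 0.0878962595665205
block 0.56 [281.4, 124.9, 326.5, 157.6] rect ((304.3429260253906, 139.52635192871094), (44.63446044921875, 30.32894515991211), 1.7899105548858643)
handle 0.91 [208.0, 90.0, 259.8, 141.8] rect ((232.0, 116.0), (50.0, 50.0), 90.0)
short_block 0.71 [356.1, 152.6, 401.0, 177.1] rect ((377.5649719238281, 163.5597686767578), (28.30877113342285, 43.712074279785156), 87.61405944824219)
```

View pics/tray2.png

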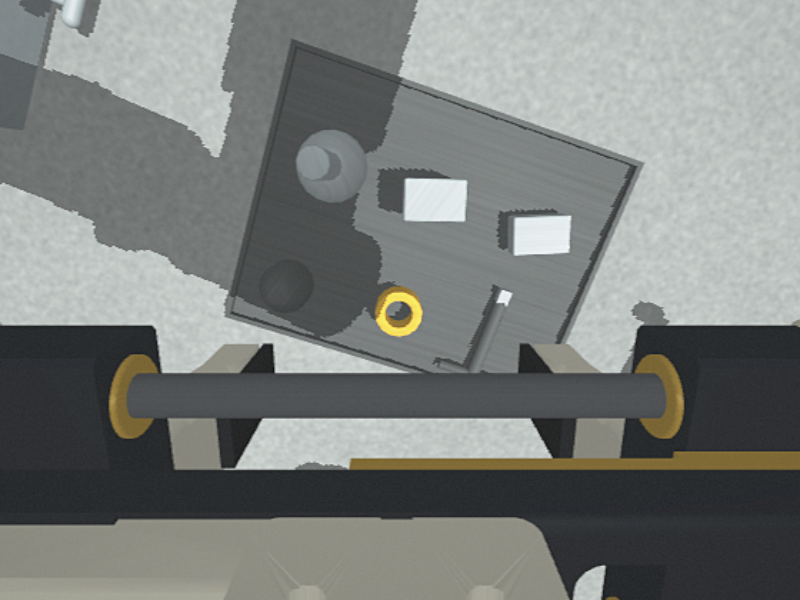

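The wrist view shows the tall block's top at (435,200), its long side along image x, and the handle ball at (332,165) with the stem top at (313,162). The short block is at (540,235).

```bash
cat > m2.py <<'E'
from h import *
np.set_printoptions(precision=4,suppress=True)
def top(n,zt,zc=None):
    m=np.load(f"m_{n}.npy");c=max(cv2.findContours(m,0,2)[0],key=cv2.contourArea)[:,0,:]
    P=np.array([at("wrist",p,zt)[:2] for p in c],np.float32)
    return cv2.minAreaRect(P*1000)
for t in (0.0,.004,.008): print(t,top("block",.046+t),top("short_block",.02+t))
print("ball",at("wrist",(232.5,116),.026),"stemtop",at("wrist",(218.6,113.5),.108))
E
python3 m2.py
```

```text
0.0 ((471.5330505371094, -231.05303955078125), (29.929794311523438, 44.702823638916016), 21.649078369140625) ((463.2500915527344, -143.7552032470703), (31.277725219726562, 47.250492095947266), 25.791675567626953)
0.004 ((471.5164794921875, -231.41268920898438), (29.575672149658203, 44.17390060424805), 21.64907455444336) ((463.32574462890625, -145.04827880859375), (30.934093475341797, 46.73131561279297), 25.79169273376465)
0.008 ((471.5, -231.77230834960938), (29.221529006958008, 43.64494705200195), 21.64898681640625) ((463.40142822265625, -146.34146118164062), (30.590404510498047, 46.21217346191406), 25.791641235351562)
ball [ 0.4793 -0.3085  0.026 ] stemtop [ 0.4799 -0.3087  0.108 ]
```

>>> {"op": "servo_tool", "data": {
  "targets": [
    {"dx": -6,"dy": 0.4,"dz": -2,"spin": 1.541,"grip": 65},
    {"dx": -6,"dy": 0.4,"dz": -4,"spin": 1.541,"grip": 65},
    {"dx": -6,"dy": 0.4,"dz": -6,"spin": 1.541,"grip": 65},
    {"dx": -6,"dy": 0.4,"dz": -8,"spin": 1.541,"grip": 65},
    {"dx": -6,"dy": 0.4,"dz": -8,"spin": 1.541,"grip": 65},
    {"dx": -6,"dy": 0.4,"dz": -8,"spin": 1.541,"grip": 65},
    {"dx": -6,"dy": 0.4,"dz": -8,"spin": 1.541,"grip": 65},
    {"dx": -6,"dy": 0.4,"dz": -8,"spin": 1.541,"grip": 65},
    {"dx": -6,"dy": 0.4,"dz": -8,"spin": 1.541,"grip": 65},
    {"dx": -6,"dy": 0.4,"dz": -8,"spin": 1.541,"grip": 65}
  ]
}}

```text
time_s: 3.8
tcp_pos: [0.4709, -0.2303, 0.1466]
eef_rot: [-180.0, -0.0, -84.7]
contact_force: [-0.1, -0.7, 0.3]
gripper_width: 0.0568
```

>>> {"op": "servo_tool", "data": {
  "targets": [
    {"dx": 0.05,"dy": -0.1,"dz": 0,"spin": 0.288,"grip": 65},
    {"dx": 0.05,"dy": -0.1,"dz": 0,"spin": 0.288,"grip": 65},
    {"dx": 0.05,"dy": -0.1,"dz": 0,"spin": 0.288,"grip": 65},
    {"dx": 0.05,"dy": -0.1,"dz": -3,"spin": 0.288,"grip": 65},
    {"dx": 0.05,"dy": -0.1,"dz": -6,"spin": 0.288,"grip": 65},
    {"dx": 0.05,"dy": -0.1,"dz": -8,"spin": 0.288,"grip": 65},
    {"dx": 0.05,"dy": -0.1,"dz": -9,"spin": 0.288,"grip": 65},
    {"dx": 0.05,"dy": -0.1,"dz": -9,"spin": 0.288,"grip": 65},
    {"dx": 0.05,"dy": -0.1,"dz": -9,"spin": 0.288,"grip": 65},
    {"dx": 0.05,"dy": -0.1,"dz": -9,"spin": 0.288,"grip": 65}
  ]
}}

```text
time_s: 4.63
tcp_pos: [0.4724, -0.2315, 0.0578]
eef_rot: [-179.9, -0.1, -68.5]
contact_force: [0.5, -0.0, 0.2]
gripper_width: 0.0568
```

>>> {"op": "servo_tool", "data": {
  "targets": [
    {"dx": 0,"dy": 0,"dz": -1.4,"spin": 0,"grip": 65},
    {"dx": 0,"dy": 0,"dz": -2.8,"spin": 0,"grip": 65},
    {"dx": 0,"dy": 0,"dz": -2.8,"spin": 0,"grip": 65},
    {"dx": 0,"dy": 0,"dz": -2.8,"spin": 0,"grip": 65},
    {"dx": 0,"dy": 0,"dz": -2.8,"spin": 0,"grip": 28},
    {"dx": 0,"dy": 0,"dz": -2.8,"spin": 0,"grip": 20},
    {"dx": 0,"dy": 0,"dz": -2.8,"spin": 0,"grip": 20},
    {"dx": 0,"dy": 0,"dz": -2.8,"spin": 0,"grip": 20},
    {"dx": 0,"dy": 0,"dz": -2.8,"spin": 0,"grip": 20},
    {"dx": 0,"dy": 0,"dz": -2.8,"spin": 0,"grip": 20}
  ],
  "squeeze": 40
}}

```text
time_s: 5.47
tcp_pos: [0.4716, -0.2313, 0.029]
eef_rot: [-180.0, -0.0, -68.5]
contact_force: [-0.7, 0.7, 3.5]
gripper_width: 0.0293
```

>>> {"op": "servo_tool", "data": {
  "targets": [
    {"dx": 0,"dy": 0,"dz": 3,"spin": 0,"grip": 20},
    {"dx": 0,"dy": 0,"dz": 7,"spin": 0,"grip": 20},
    {"dx": 0,"dy": 1,"dz": 11,"spin": 0,"grip": 20},
    {"dx": 1,"dy": 4,"dz": 14,"spin": 0,"grip": 20},
    {"dx": 2,"dy": 8,"dz": 15.5,"spin": -0.05,"grip": 20},
    {"dx": 3,"dy": 12,"dz": 17,"spin": -0.1,"grip": 20},
    {"dx": 4,"dy": 15.8,"dz": 18,"spin": -0.18,"grip": 20},
    {"dx": 4.8,"dy": 19.6,"dz": 19,"spin": -0.18,"grip": 20},
    {"dx": 5.6,"dy": 23.4,"dz": 20,"spin": -0.18,"grip": 20},
    {"dx": 6.4,"dy": 27,"dz": 21,"spin": -0.18,"grip": 20}
  ]
}}

```text
time_s: 6.3
tcp_pos: [0.5344, 0.0408, 0.2383]
eef_rot: [179.9, 0.0, -78.8]
contact_force: [-0.2, -1.2, -4.1]
gripper_width: 0.0294
```

>>> {"op": "servo_tool", "data": {
  "targets": [
    {"dx": 0.8,"dy": 3.8,"dz": 1,"spin": 0,"grip": 20},
    {"dx": 1.6,"dy": 7.6,"dz": 2,"spin": 0,"grip": 20},
    {"dx": 2.2,"dy": 11.2,"dz": 3,"spin": 0,"grip": 20},
    {"dx": 2.6,"dy": 14,"dz": 4,"spin": 0,"grip": 20},
    {"dx": 2.6,"dy": 16,"dz": 4,"spin": 0,"grip": 20},
    {"dx": 2.6,"dy": 17,"dz": 4,"spin": 0,"grip": 20},
    {"dx": 2.6,"dy": 17,"dz": 4,"spin": 0,"grip": 20},
    {"dx": 2.6,"dy": 17,"dz": 4,"spin": 0,"grip": 20},
    {"dx": 2.6,"dy": 17,"dz": 4,"spin": 0,"grip": 20},
    {"dx": 2.6,"dy": 17,"dz": 4,"spin": 0,"grip": 20}
  ]
}}

```text
time_s: 7.13
tcp_pos: [0.561, 0.2076, 0.2782]
eef_rot: [180.0, -0.0, -78.9]
contact_force: [0.2, -0.2, -4.6]
gripper_width: 0.0293
```

```bash
python3 w1.py fix1 fixture lever_knob lever cradle pocket
```

```text
7.1333 [0.561  0.2076 0.2782] [179.9521  -0.0199 -78.8859] 0.02932458947207237
fixture 0.7 [233.2, 3.1, 413.5, 231.7] rect ((319.331787109375, 115.87223815917969), (172.9803924560547, 232.38372802734375), 2.3090627193450928)
lever 0.67 [277.7, 0.5, 411.5, 35.6] rect ((343.82470703125, 16.7342472076416), (132.05760192871094, 29.979446411132812), 2.12109637260437)
cradle 0.8 [246.9, 173.6, 327.9, 221.8] rect ((287.1584777832031, 195.5145263671875), (83.41961669921875, 40.53800582885742), 10.954063415527344)
pocket 0.86 [235.5, 0.0, 411.3, 229.9] rect ((320.5669860839844, 116.20710754394531), (173.9393310546875, 230.61378479003906), 1.8778774738311768)
```

View pics/fix1.png

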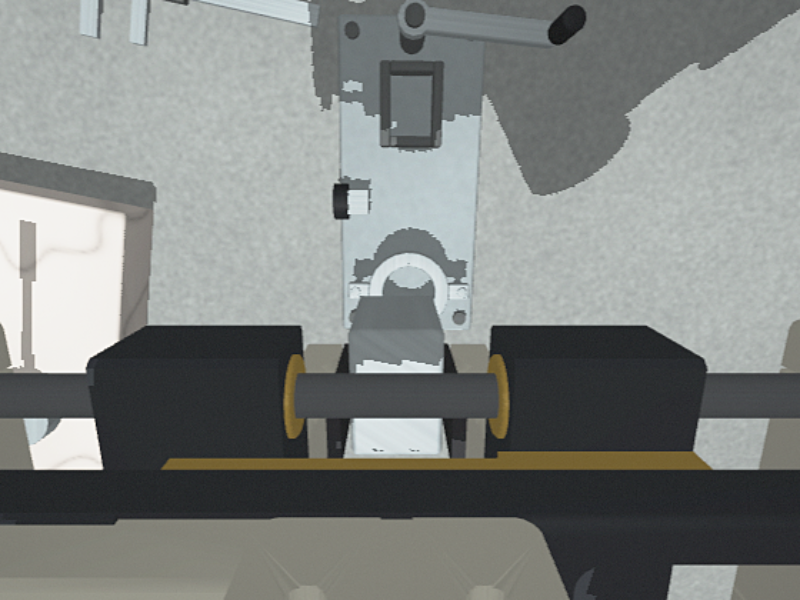

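The fixture is seen clearly. The pocket rim spans (381..443, 61..147), the pivot is at (413,15), the knob at (572,20), and the ring centre is near (408,290). I'll enlarge the pocket and ring to get precise pixel positions.

```bash
python3 - <<'E'
from h import *
im=r.capture("wrist");cv2.imwrite("pics/raw_fix.png",im)
a=cv2.resize(im[35:110,258:318],None,fx=7,fy=7,interpolation=cv2.INTER_CUBIC)  # 420x525
b=cv2.resize(im[165:235,240:335],None,fx=3.9,fy=3.9,interpolation=cv2.INTER_CUBIC)
c=np.zeros((525,420+b.shape[1]+5,3),np.uint8);c[:,:420]=a;c[:b.shape[0],425:425+b.shape[1]]=b
d=cv2.resize(im[0:40,272:415],None,fx=2.58,fy=2.58,interpolation=cv2.INTER_CUBIC);c[300:300+d.shape[0],425:425+d.shape[1]]=d
cv2.imwrite("pics/crop1.png",c);print(c.shape)
E
```

```text
(525, 795, 3)
```

View pics/crop1.png

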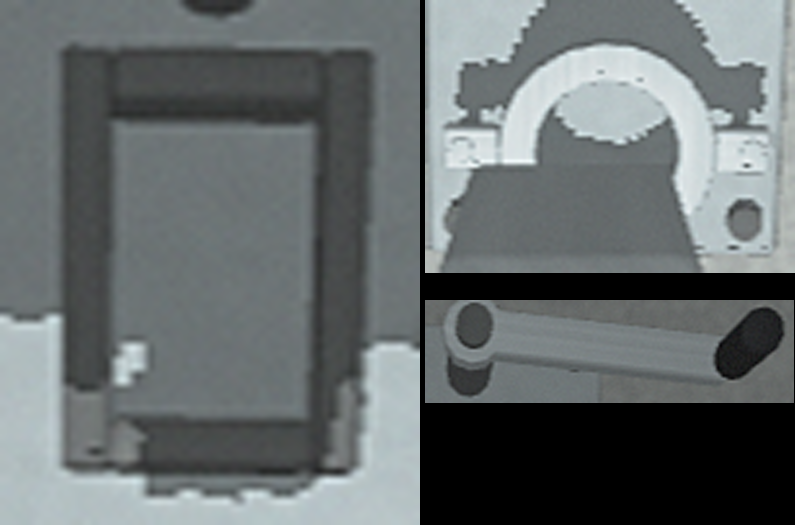

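```bash
python3 - <<'E'
from h import *
np.set_printoptions(precision=4,suppress=True)
f=lambda x,y:(258+(x+.5)/7-.5,35+(y+.5)/7-.5)
C=np.array([at("wrist",f(*p),.036) for p in [(63,48),(372,48),(358,470),(63,469)]])
print(C[:,:2]); L=[np.linalg.norm(C[i]-C[(i+1)%4]) for i in range(4)];print("sides",np.array(L),"ctr",C.mean(0))
fy=lambda v:np.degrees(np.arctan2(-v[0],v[1]))
print("yaw long L,R",fy(C[3]-C[0]),fy(C[2]-C[1]))
F=np.array([at("wrist",f(*p),.018) for p in [(112,121),(315,121)]]);print("floor upper edge",F,np.linalg.norm(F[1]-F[0]))
ring=at("wrist",(287,203.5),.054);print("ring",ring,"L/R",at("wrist",(259.7,203.5),.054),at("wrist",(314.4,203.5),.054),"top",at("wrist",(287,176),.054))
print("dist",np.linalg.norm(ring[:2]-C.mean(0)[:2]),"yaw",fy(ring-C.mean(0)))
piv=at("wrist",(291.4,9.7),.08);kb=at("wrist",(392.2,24),.076);kt=at("wrist",(404,9.7),.108)
print("piv",piv,"kb",kb,"kt",kt,"d",np.linalg.norm(kt[:2]-piv[:2]),"piv-pocket",np.linalg.norm(piv[:2]-C.mean(0)[:2]))
E
```

```text
[[0.6033 0.0555]
 [0.5551 0.046 ]
 [0.5434 0.1088]
 [0.5915 0.1181]]
sides [0.0491 0.0639 0.0489 0.0638] ctr [0.5733 0.0821 0.036 ]
yaw long L,R 10.729378000437775 10.547338592413423
floor upper edge [[0.5945 0.0609 0.018 ]
 [0.5612 0.0543 0.018 ]] 0.03398467007874111
ring [0.5451 0.2286 0.054 ] L/R [0.5771 0.2349 0.054 ] [0.5129 0.2222 0.054 ] top [0.5517 0.1962 0.054 ]
dist 0.149187543671823 yaw 10.913452321948473
piv [0.5817 0.0328 0.08  ] kb [0.4813 0.0246 0.076 ] kt [0.4824 0.022  0.108 ] d 0.0998979455244 piv-pocket 0.04998099136266606
```

Everything agrees: the rim is 49×64, the ring is 149 from the pocket, the pivot is at 50, and the knob radius is 100. Next I'll check the block's offset in the grip from the same image.

```bash
python3 - <<'E'
from h import *
from scipy.spatial.transform import Rotation as R
np.set_printoptions(precision=4,suppress=True)
s=r.get_state();Rt=R.from_euler("xyz",s["eef_rot"],degrees=True).as_matrix()
im=cv2.imread("pics/raw_fix.png");g=cv2.cvtColor(im,6).astype(float)
print(s["tcp_pos"],s["eef_rot"])
# front-bottom edge row: gradient along columns 262..300
print(g[200:216,265:300:6].T)
print("row212",g[212,240:320].astype(int))
zb=s["tcp_pos"][2]-.0255
for row in (206.5,207.5,208.5):
  print(row,[Rt.T@(at("wrist",(c,row),zb)-s["tcp_pos"]) for c in (250,280,310)])
E
```

```text
[0.5613 0.2084 0.2787] [-179.99      0.0078  -78.8508]
[[219. 219. 220. 222. 222. 224. 237. 132. 100. 103. 106. 106. 105. 105.
  105. 106.]
 [111. 111. 110. 112. 111. 112. 110. 107. 108. 107. 108. 106. 106. 106.
  107. 104.]
 [108. 111. 108. 110. 111. 112. 113. 109. 105. 106. 103. 106. 104. 106.
  107. 105.]
 [158. 105. 108. 111. 111. 111. 117. 105. 105. 105. 104. 105. 105. 103.
  105. 105.]
 [200. 211. 103. 106. 109. 111. 115. 104. 106. 106. 104. 107. 106. 105.
  105. 107.]
 [102. 108. 109. 110. 110. 112. 110. 104. 106. 106. 105. 106. 107. 103.
  106. 105.]]
row212 [164 165 188 194 191 191 190 192 197 200 166  94 102 106 104 108 104 109
 106 108 107 106 106 108 108 105 106 105 105 107 108 106 107 106 104 104
 104 104 104 103 104 106 102 105 104 106 103 105 104 106 107 105 106 107
 106 107 105 104 103 105 104 106 100 110 186 229 221 222 218 216 215 215
 205 194 193 192 193 190 191 189]
206.5 [array([ 0.0221, -0.0154,  0.0255]), array([0.0221, 0.0019, 0.0255]), array([0.0221, 0.0191, 0.0255])]
207.5 [array([ 0.0215, -0.0154,  0.0255]), array([0.0215, 0.0019, 0.0255]), array([0.0215, 0.0191, 0.0255])]
208.5 [array([ 0.0209, -0.0154,  0.0255]), array([0.0209, 0.0019, 0.0255]), array([0.0209, 0.0191, 0.0255])]
```

>>> {"op": "servo_tool", "data": {
  "targets": [
    {"dx": 0.4,"dy": -4,"dz": 0,"spin": -0.006,"grip": 20},
    {"dx": 0.8,"dy": -8,"dz": -1,"spin": -0.006,"grip": 20},
    {"dx": 1.2,"dy": -11,"dz": -3,"spin": -0.006,"grip": 20},
    {"dx": 1.2,"dy": -12.6,"dz": -6,"spin": -0.006,"grip": 20},
    {"dx": 1.2,"dy": -12.6,"dz": -10,"spin": -0.006,"grip": 20},
    {"dx": 1.2,"dy": -12.6,"dz": -14,"spin": -0.006,"grip": 20},
    {"dx": 1.2,"dy": -12.6,"dz": -17,"spin": -0.006,"grip": 20},
    {"dx": 1.2,"dy": -12.6,"dz": -19,"spin": -0.006,"grip": 20},
    {"dx": 1.2,"dy": -12.6,"dz": -20,"spin": -0.006,"grip": 20},
    {"dx": 1.2,"dy": -12.6,"dz": -20,"spin": -0.006,"grip": 20}
  ]
}}

```text
time_s: 8.32
tcp_pos: [0.5721, 0.0821, 0.0764]
eef_rot: [179.8, -0.1, -79.2]
contact_force: [-0.3, -0.3, -4.5]
gripper_width: 0.0295
```

>>> {"op": "servo_tool", "data": {
  "targets": [
    {"dx": 0,"dy": 0,"dz": 0,"spin": 0,"grip": 20},
    {"dx": 0,"dy": 0,"dz": 0,"spin": 0,"grip": 20},
    {"dx": 0,"dy": 0,"dz": -0.3,"spin": 0,"grip": 20},
    {"dx": 0,"dy": 0,"dz": -0.5,"spin": 0,"grip": 20},
    {"dx": 0,"dy": 0,"dz": -0.5,"spin": 0,"grip": 20},
    {"dx": 0,"dy": 0,"dz": -0.5,"spin": 0,"grip": 20},
    {"dx": 0,"dy": 0,"dz": -0.5,"spin": 0,"grip": 20},
    {"dx": 0,"dy": 0,"dz": -0.5,"spin": 0,"grip": 20},
    {"dx": 0,"dy": 0,"dz": -0.5,"spin": 0,"grip": 20},
    {"dx": 0,"dy": 0,"dz": -0.5,"spin": 0,"grip": 20}
  ]
}}

```text
time_s: 9.15
tcp_pos: [0.5733, 0.0827, 0.0736]
eef_rot: [-180.0, 0.0, -79.2]
contact_force: [0.8, -0.3, -4.1]
gripper_width: 0.0295
```

>>> {"op": "servo_tool", "data": {
  "targets": [
    {"dx": 0,"dy": -0.1,"dz": -0.2,"spin": 0,"grip": 20},
    {"dx": 0,"dy": -0.1,"dz": -0.5,"spin": 0,"grip": 20},
    {"dx": 0,"dy": -0.1,"dz": -0.8,"spin": 0,"grip": 20},
    {"dx": 0,"dy": -0.1,"dz": -1.0,"spin": 0,"grip": 20},
    {"dx": 0,"dy": -0.1,"dz": -1.2,"spin": 0,"grip": 20},
    {"dx": 0,"dy": -0.1,"dz": -1.4,"spin": 0,"grip": 20},
    {"dx": 0,"dy": -0.1,"dz": -1.6,"spin": 0,"grip": 20},
    {"dx": 0,"dy": -0.1,"dz": -1.8,"spin": 0,"grip": 20},
    {"dx": 0,"dy": -0.1,"dz": -1.8,"spin": 0,"grip": 20},
    {"dx": 0,"dy": -0.1,"dz": -1.8,"spin": 0,"grip": 20}
  ]
}}

```text
time_s: 9.98
tcp_pos: [0.5732, 0.0817, 0.0554]
eef_rot: [180.0, -0.0, -79.2]
contact_force: [-1.0, 0.1, -4.7]
gripper_width: 0.0295
```

>>> {"op": "servo_tool", "data": {
  "targets": [
    {"dx": 0,"dy": 0,"dz": -0.2,"spin": 0,"grip": 20},
    {"dx": 0,"dy": 0,"dz": -0.4,"spin": 0,"grip": 20},
    {"dx": 0,"dy": 0,"dz": -0.6,"spin": 0,"grip": 20},
    {"dx": 0,"dy": 0,"dz": -0.8,"spin": 0,"grip": 20},
    {"dx": 0,"dy": 0,"dz": -0.95,"spin": 0,"grip": 20},
    {"dx": 0,"dy": 0,"dz": -1.05,"spin": 0,"grip": 20},
    {"dx": 0,"dy": 0,"dz": -1.15,"spin": 0,"grip": 20},
    {"dx": 0,"dy": 0,"dz": -1.2,"spin": 0,"grip": 20},
    {"dx": 0,"dy": 0,"dz": -1.2,"spin": 0,"grip": 20},
    {"dx": 0,"dy": 0,"dz": -1.2,"spin": 0,"grip": 20}
  ]
}}

```text
time_s: 10.82
tcp_pos: [0.5733, 0.0817, 0.0436]
eef_rot: [-180.0, -0.0, -79.2]
contact_force: [0.5, 0.5, -4.0]
gripper_width: 0.0298
```

>>> {"op": "servo_tool", "data": {
  "targets": [
    {"dx": 0,"dy": 0,"dz": -0.05,"spin": 0,"grip": 20},
    {"dx": 0,"dy": 0,"dz": -0.1,"spin": 0,"grip": 20},
    {"dx": 0,"dy": 0,"dz": -0.15,"spin": 0,"grip": 20},
    {"dx": 0,"dy": 0,"dz": -0.2,"spin": 0,"grip": 20},
    {"dx": 0,"dy": 0,"dz": -0.2,"spin": 0,"grip": 20},
    {"dx": 0,"dy": 0,"dz": -0.2,"spin": 0,"grip": 20},
    {"dx": 0,"dy": 0,"dz": -0.2,"spin": 0,"grip": 20},
    {"dx": 0,"dy": 0,"dz": -0.2,"spin": 0,"grip": 20},
    {"dx": 0,"dy": 0,"dz": -0.2,"spin": 0,"grip": 20},
    {"dx": 0,"dy": 0,"dz": -0.2,"spin": 0,"grip": 20}
  ]
}}

```text
time_s: 11.65
tcp_pos: [0.5734, 0.0818, 0.043]
eef_rot: [-180.0, -0.0, -79.1]
contact_force: [-5.3, -0.3, 9.4]
gripper_width: 0.0297
```

Floor contact was felt at the expected height. I'm releasing and lifting.

>>> {"op": "servo_tool", "data": {
  "targets": [
    {"dx": 0,"dy": 0,"dz": 0.1,"spin": 0,"grip": 50},
    {"dx": 0,"dy": 0,"dz": 0.1,"spin": 0,"grip": 50},
    {"dx": 0,"dy": 0,"dz": 0.1,"spin": 0,"grip": 50},
    {"dx": 0,"dy": 0,"dz": 0.1,"spin": 0,"grip": 50},
    {"dx": 0,"dy": 0,"dz": 2,"spin": 0,"grip": 50},
    {"dx": 0,"dy": 0,"dz": 5,"spin": 0,"grip": 50},
    {"dx": 0,"dy": 0,"dz": 9,"spin": 0,"grip": 50},
    {"dx": -1,"dy": 0,"dz": 12,"spin": 0.12,"grip": 50},
    {"dx": -2,"dy": 0,"dz": 13,"spin": 0.24,"grip": 50},
    {"dx": -3,"dy": 0,"dz": 13,"spin": 0.36,"grip": 50}
  ]
}}

```text
time_s: 12.48
tcp_pos: [0.545, 0.0824, 0.1752]
eef_rot: [-179.6, -0.1, -58.2]
contact_force: [0.4, 1.7, -0.7]
gripper_width: 0.0439
```

>>> {"op": "servo_tool", "data": {
  "targets": [
    {"dx": -2,"dy": -1,"dz": 0,"spin": 0.12,"grip": 50},
    {"dx": -4,"dy": -3,"dz": 0,"spin": 0.24,"grip": 50},
    {"dx": -6,"dy": -5,"dz": 0,"spin": 0.36,"grip": 50},
    {"dx": -6,"dy": -6,"dz": 0,"spin": 0.48,"grip": 50},
    {"dx": -6,"dy": -6,"dz": 0,"spin": 0.6,"grip": 50},
    {"dx": -6,"dy": -6,"dz": 0,"spin": 0.72,"grip": 50},
    {"dx": -6,"dy": -6,"dz": 0,"spin": 0.84,"grip": 40},
    {"dx": -6,"dy": -6,"dz": 0,"spin": 0.96,"grip": 40},
    {"dx": -6,"dy": -6,"dz": 0,"spin": 1.08,"grip": 40},
    {"dx": -6,"dy": -6,"dz": 0,"spin": 1.12,"grip": 40}
  ]
}}

```text
time_s: 13.32
tcp_pos: [0.4833, 0.0217, 0.1716]
eef_rot: [-180.0, -0.0, 6.0]
contact_force: [-0.1, 0.1, -0.9]
gripper_width: 0.0356
```

```bash
python3 - <<'E'
from h import *
np.set_printoptions(precision=4,suppress=True)
s=r.get_state();print(s["time_s"],s["tcp_pos"],s["eef_rot"],s["contact_force"],s["gripper_width"])
im=r.capture("wrist");b=r.capture("scene");np.save("T.npy",np.array(r.get_calibration("wrist")["extrinsics"]))
cv2.imwrite("pics/raw_lev.png",im)
c=np.zeros((600,800,3),np.uint8);c[:300,:400]=cv2.resize(im,(400,300));k=cv2.resize(b[170:260,240:380],(700,450),interpolation=2)[:300];c[300:,:700]=k
c[:300,400:]=cv2.resize(im[:230,150:430],(400,300))
cv2.imwrite("pics/lev1.png",c)
E
```

```text
13.3167 [0.4833 0.0217 0.1716] [-179.9973   -0.0111    6.0221] [-0.0604  0.0721 -0.8579] 0.03558708871168831
```

View pics/lev1.png

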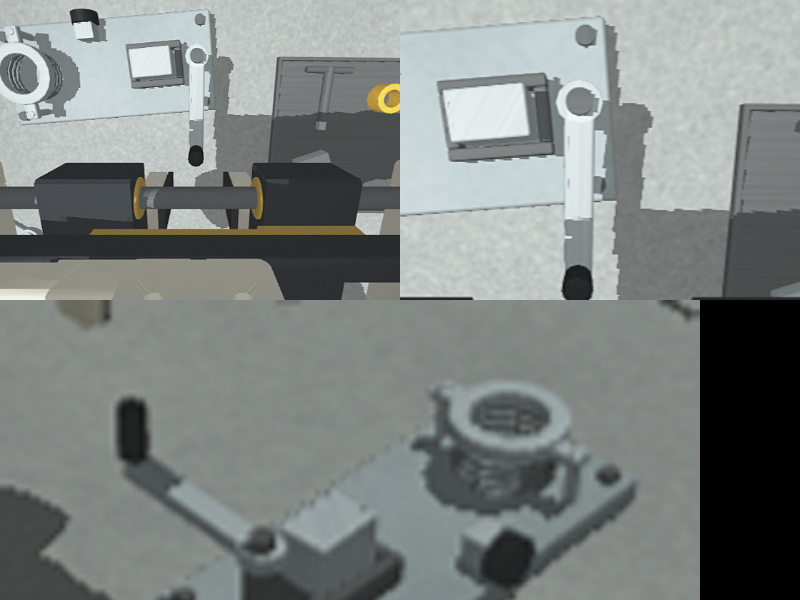

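The block is seated level in the pocket (lower-left inset), and the knob lies between the fingers at (195,157). I'm going down and straddling it.

>>> {"op": "servo_tool", "data": {
  "targets": [
    {"dx": 0,"dy": 0,"dz": -4,"spin": 0,"grip": 40},
    {"dx": 0,"dy": 0,"dz": -7,"spin": 0,"grip": 40},
    {"dx": 0,"dy": 0,"dz": -8.7,"spin": 0,"grip": 40},
    {"dx": 0,"dy": 0,"dz": -8.7,"spin": 0,"grip": 40},
    {"dx": 0,"dy": 0,"dz": -8.7,"spin": 0,"grip": 40},
    {"dx": 0,"dy": 0,"dz": -8.7,"spin": 0,"grip": 24},
    {"dx": 0,"dy": 0,"dz": -8.7,"spin": 0,"grip": 24},
    {"dx": 0,"dy": 0,"dz": -8.7,"spin": 0,"grip": 24},
    {"dx": 0,"dy": 0,"dz": -8.7,"spin": 0,"grip": 24},
    {"dx": 0,"dy": 0,"dz": -8.7,"spin": 0,"grip": 24}
  ],
  "squeeze": 10
}}

```text
time_s: 14.25
tcp_pos: [0.4837, 0.0219, 0.0853]
eef_rot: [-180.0, -0.1, 5.6]
contact_force: [-0.8, 0.1, 0.7]
gripper_width: 0.021
```

>>> {"op": "servo_tool", "data": {
  "targets": [
    {"dx": -0.05,"dy": 0.87,"dz": 0,"spin": -0.087,"grip": 24},
    {"dx": -0.03,"dy": 1.74,"dz": 0,"spin": -0.175,"grip": 24},
    {"dx": 0.06,"dy": 2.61,"dz": 0,"spin": -0.262,"grip": 24},
    {"dx": 0.24,"dy": 3.47,"dz": 0,"spin": -0.349,"grip": 24},
    {"dx": 0.48,"dy": 4.3,"dz": 0,"spin": -0.436,"grip": 24},
    {"dx": 0.8,"dy": 5.11,"dz": 0,"spin": -0.524,"grip": 24},
    {"dx": 1.19,"dy": 5.9,"dz": 0,"spin": -0.611,"grip": 24},
    {"dx": 1.64,"dy": 6.64,"dz": 0,"spin": -0.698,"grip": 24},
    {"dx": 2.16,"dy": 7.34,"dz": 0,"spin": -0.785,"grip": 24},
    {"dx": 2.74,"dy": 8.0,"dz": 0,"spin": -0.873,"grip": 24}
  ]
}}

```text
time_s: 15.08
tcp_pos: [0.5105, 0.102, 0.0848]
eef_rot: [180.0, 0.0, -44.6]
contact_force: [-1.0, -0.4, 0.7]
gripper_width: 0.0207
```

>>> {"op": "servo_tool", "data": {
  "targets": [
    {"dx": 0.63,"dy": 0.6,"dz": 0,"spin": -0.087,"grip": 24},
    {"dx": 1.31,"dy": 1.15,"dz": 0,"spin": -0.175,"grip": 24},
    {"dx": 2.04,"dy": 1.63,"dz": 0,"spin": -0.262,"grip": 24},
    {"dx": 2.81,"dy": 2.05,"dz": 0,"spin": -0.349,"grip": 24},
    {"dx": 3.6,"dy": 2.4,"dz": 0,"spin": -0.436,"grip": 24},
    {"dx": 4.43,"dy": 2.67,"dz": 0,"spin": -0.524,"grip": 24},
    {"dx": 5.28,"dy": 2.88,"dz": 0,"spin": -0.605,"grip": 24},
    {"dx": 5.65,"dy": 2.95,"dz": 0,"spin": -0.605,"grip": 24},
    {"dx": 5.73,"dy": 2.96,"dz": 0,"spin": -0.605,"grip": 24},
    {"dx": 5.73,"dy": 2.96,"dz": 0,"spin": -0.605,"grip": 24}
  ]
}}

```text
time_s: 15.92
tcp_pos: [0.567, 0.1311, 0.0842]
eef_rot: [179.9, 0.0, -78.9]
contact_force: [-4.1, 1.7, 1.0]
gripper_width: 0.0209
```

>>> {"op": "servo_tool", "data": {
  "targets": [
    {"dx": 0.05,"dy": 0.01,"dz": 0,"spin": 0,"grip": 24},
    {"dx": 0.1,"dy": 0.02,"dz": 0,"spin": 0,"grip": 24},
    {"dx": 0.15,"dy": 0.03,"dz": 0,"spin": 0,"grip": 24},
    {"dx": 0.15,"dy": 0.03,"dz": 0,"spin": 0,"grip": 24},
    {"dx": 0.15,"dy": 0.03,"dz": 0,"spin": 0,"grip": 24},
    {"dx": 0.15,"dy": 0.03,"dz": 0,"spin": 0,"grip": 24},
    {"dx": 0.15,"dy": 0.03,"dz": 0,"spin": 0,"grip": 24},
    {"dx": 0.15,"dy": 0.03,"dz": 0,"spin": 0,"grip": 24},
    {"dx": 0.15,"dy": 0.03,"dz": 0,"spin": 0,"grip": 24},
    {"dx": 0.15,"dy": 0.03,"dz": 0,"spin": 0,"grip": 24}
  ]
}}

```text
time_s: 16.75
tcp_pos: [0.5672, 0.1311, 0.0841]
eef_rot: [179.8, -0.0, -79.0]
contact_force: [-8.8, 2.2, 3.0]
gripper_width: 0.0211
```

The lever is against its stop (8.8 N with no further motion). I'm backing off, lifting, and going to the handle.

>>> {"op": "servo_tool", "data": {
  "targets": [
    {"dx": -0.3,"dy": -0.06,"dz": 0,"spin": 0,"grip": 36},
    {"dx": -0.3,"dy": -0.06,"dz": 0,"spin": 0,"grip": 36},
    {"dx": -0.3,"dy": -0.06,"dz": 0,"spin": 0,"grip": 36},
    {"dx": -0.3,"dy": -0.06,"dz": 3,"spin": 0,"grip": 36},
    {"dx": -0.3,"dy": -0.06,"dz": 7,"spin": 0,"grip": 36},
    {"dx": -0.5,"dy": -1,"dz": 11,"spin": 0,"grip": 60},
    {"dx": -1.3,"dy": -5,"dz": 12,"spin": 0,"grip": 60},
    {"dx": -2,"dy": -9,"dz": 12,"spin": 0,"grip": 60},
    {"dx": -2.8,"dy": -13,"dz": 12,"spin": 0,"grip": 60},
    {"dx": -3.5,"dy": -17,"dz": 12,"spin": 0,"grip": 60}
  ]
}}

```text
time_s: 17.58
tcp_pos: [0.5343, -0.0398, 0.2055]
eef_rot: [-179.9, -0.0, -79.0]
contact_force: [1.2, 0.2, 0.5]
gripper_width: 0.0515
```

>>> {"op": "servo_tool", "data": {
  "targets": [
    {"dx": -0.8,"dy": -4,"dz": 0,"spin": 0,"grip": 60},
    {"dx": -1.6,"dy": -8,"dz": 0,"spin": 0,"grip": 60},
    {"dx": -2.4,"dy": -12,"dz": 0,"spin": 0,"grip": 60},
    {"dx": -3.2,"dy": -16,"dz": 0,"spin": 0,"grip": 60},
    {"dx": -4,"dy": -20,"dz": 0,"spin": 0,"grip": 60},
    {"dx": -4.8,"dy": -24,"dz": 0,"spin": 0,"grip": 60},
    {"dx": -5.2,"dy": -26.5,"dz": 0,"spin": 0,"grip": 60},
    {"dx": -5.2,"dy": -27,"dz": 0,"spin": 0,"grip": 60},
    {"dx": -5.2,"dy": -27,"dz": 0,"spin": 0,"grip": 60},
    {"dx": -5.2,"dy": -27,"dz": 0,"spin": 0,"grip": 60}
  ]
}}

```text
time_s: 18.42
tcp_pos: [0.4825, -0.3086, 0.2045]
eef_rot: [-180.0, -0.0, -79.1]
contact_force: [0.7, 1.2, 0.6]
gripper_width: 0.0524
```

```bash
python3 - <<'E'
from h import *
np.set_printoptions(precision=4,suppress=True)
s=r.get_state();print(s["time_s"],s["tcp_pos"],s["eef_rot"])
b=r.capture("scene");a=r.capture("top")
c=np.zeros((600,800,3),np.uint8);c[:450,:700]=cv2.resize(b[170:260,240:380],(700,450),interpolation=2)
k=cv2.resize(a[180:255,170:290],(240,150),interpolation=2);c[450:,:240]=k
cv2.imwrite("pics/lev2.png",c)
E
```

```text
18.4167 [ 0.4825 -0.3086  0.2045] [-179.9913   -0.0033  -79.1064]
```

View pics/lev2.png

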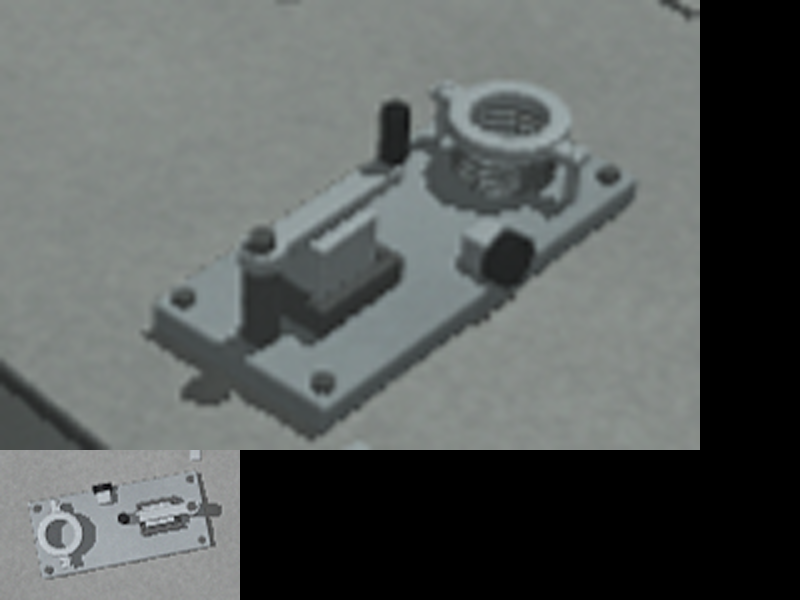

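The lever is shut along the fixture axis over the block, with the knob at (395,130). Next is grasping the handle.

>>> {"op": "servo_tool", "data": {
  "targets": [
    {"dx": -0.3,"dy": 0,"dz": 0,"spin": -0.002,"grip": 60},
    {"dx": -0.3,"dy": 0,"dz": -2,"spin": -0.002,"grip": 60},
    {"dx": -0.3,"dy": 0,"dz": -5,"spin": -0.002,"grip": 60},
    {"dx": -0.3,"dy": 0,"dz": -8,"spin": -0.002,"grip": 60},
    {"dx": -0.3,"dy": 0,"dz": -11,"spin": -0.002,"grip": 60},
    {"dx": -0.3,"dy": 0,"dz": -13,"spin": -0.002,"grip": 60},
    {"dx": -0.3,"dy": 0,"dz": -13.8,"spin": -0.002,"grip": 60},
    {"dx": -0.3,"dy": 0,"dz": -13.8,"spin": -0.002,"grip": 60},
    {"dx": -0.3,"dy": 0,"dz": -13.8,"spin": -0.002,"grip": 60},
    {"dx": -0.3,"dy": 0,"dz": -13.8,"spin": -0.002,"grip": 60}
  ]
}}

```text
time_s: 19.35
tcp_pos: [0.4808, -0.3085, 0.0683]
eef_rot: [-179.9, -0.1, -79.1]
contact_force: [-0.1, -0.2, 0.6]
gripper_width: 0.0526
```

>>> {"op": "servo_tool", "data": {
  "targets": [
    {"dx": 0,"dy": 0,"dz": 0,"spin": 0,"grip": 40},
    {"dx": 0,"dy": 0,"dz": 0,"spin": 0,"grip": 30},
    {"dx": 0,"dy": 0,"dz": 0,"spin": 0,"grip": 20},
    {"dx": 0,"dy": 0,"dz": 0,"spin": 0,"grip": 10},
    {"dx": 0,"dy": 0,"dz": 0,"spin": 0,"grip": 10},
    {"dx": 0,"dy": 0,"dz": 0,"spin": 0,"grip": 10},
    {"dx": 0,"dy": 0,"dz": 0,"spin": 0,"grip": 10},
    {"dx": 0,"dy": 0,"dz": 0,"spin": 0,"grip": 10},
    {"dx": 0,"dy": 0,"dz": 0,"spin": 0,"grip": 10},
    {"dx": 0,"dy": 0,"dz": 0,"spin": 0,"grip": 10}
  ],
  "squeeze": 55
}}

```text
time_s: 20.18
tcp_pos: [0.4796, -0.3085, 0.0667]
eef_rot: [-180.0, -0.0, -79.2]
contact_force: [-0.9, -0.6, 3.0]
gripper_width: 0.0192
```

>>> {"op": "servo_tool", "data": {
  "targets": [
    {"dx": 0,"dy": 0,"dz": 2,"spin": 0,"grip": 10},
    {"dx": 0,"dy": 0,"dz": 5,"spin": 0,"grip": 10},
    {"dx": 0,"dy": 0,"dz": 9,"spin": 0,"grip": 10},
    {"dx": 0,"dy": 1,"dz": 13,"spin": 0,"grip": 10},
    {"dx": 0.4,"dy": 4,"dz": 15,"spin": 0,"grip": 10},
    {"dx": 0.9,"dy": 7.8,"dz": 16,"spin": 0,"grip": 10},
    {"dx": 1.4,"dy": 11.8,"dz": 17,"spin": 0,"grip": 10},
    {"dx": 1.9,"dy": 15.8,"dz": 17,"spin": 0,"grip": 10},
    {"dx": 2.4,"dy": 19.8,"dz": 17,"spin": 0,"grip": 10},
    {"dx": 2.9,"dy": 23.8,"dz": 17,"spin": 0,"grip": 10}
  ]
}}

```text
time_s: 21.02
tcp_pos: [0.5077, -0.0684, 0.2361]
eef_rot: [180.0, 0.0, -79.2]
contact_force: [0.9, -0.2, -3.5]
gripper_width: 0.019
```

>>> {"op": "servo_tool", "data": {
  "targets": [
    {"dx": 0.5,"dy": 4,"dz": 0,"spin": 0,"grip": 10},
    {"dx": 1,"dy": 8,"dz": 0,"spin": 0,"grip": 10},
    {"dx": 1.5,"dy": 12,"dz": 0,"spin": 0,"grip": 10},
    {"dx": 2,"dy": 16,"dz": 0,"spin": 0,"grip": 10},
    {"dx": 2.5,"dy": 20,"dz": 0,"spin": 0,"grip": 10},
    {"dx": 3,"dy": 24,"dz": 0,"spin": 0,"grip": 10},
    {"dx": 3.4,"dy": 27.5,"dz": 0,"spin": 0,"grip": 10},
    {"dx": 3.7,"dy": 29.5,"dz": 0,"spin": 0,"grip": 10},
    {"dx": 3.7,"dy": 30,"dz": 0,"spin": 0,"grip": 10},
    {"dx": 3.7,"dy": 30,"dz": 0,"spin": 0,"grip": 10}
  ]
}}

```text
time_s: 21.85
tcp_pos: [0.5449, 0.2307, 0.2352]
eef_rot: [179.9, -0.0, -79.1]
contact_force: [-0.6, -1.1, -3.9]
gripper_width: 0.0191
```

>>> {"op": "servo_tool", "data": {
  "targets": [
    {"dx": 0,"dy": -0.15,"dz": -2,"spin": 0,"grip": 10},
    {"dx": 0,"dy": -0.15,"dz": -4,"spin": 0,"grip": 10},
    {"dx": 0,"dy": -0.15,"dz": -6,"spin": 0,"grip": 10},
    {"dx": 0,"dy": -0.15,"dz": -8,"spin": 0,"grip": 10},
    {"dx": 0,"dy": -0.15,"dz": -10,"spin": 0,"grip": 10},
    {"dx": 0,"dy": -0.15,"dz": -11,"spin": 0,"grip": 10},
    {"dx": 0,"dy": -0.15,"dz": -11.5,"spin": 0,"grip": 10},
    {"dx": 0,"dy": -0.15,"dz": -11.5,"spin": 0,"grip": 10},
    {"dx": 0,"dy": -0.15,"dz": -11.5,"spin": 0,"grip": 10},
    {"dx": 0,"dy": -0.15,"dz": -11.5,"spin": 0,"grip": 10}
  ]
}}

```text
time_s: 22.68
tcp_pos: [0.5462, 0.2284, 0.1229]
eef_rot: [-179.9, 0.0, -79.2]
contact_force: [0.1, -0.3, -2.2]
gripper_width: 0.019
```

```bash
python3 - <<'E'
from h import *
np.set_printoptions(precision=4,suppress=True)
s=r.get_state();print(s["time_s"],s["tcp_pos"],s["eef_rot"],s["contact_force"])
b=r.capture("scene");w=r.capture("wrist")
c=np.zeros((600,800,3),np.uint8);c[:,:400]=cv2.resize(b[130:250,300:380],(400,600),interpolation=2)
c[:300,400:]=cv2.resize(w,(400,300));c[300:,400:]=cv2.resize(w[150:300,177:377],(400,300),interpolation=2)
cv2.imwrite("pics/han1.png",c)
E
```

```text
22.6833 [0.5462 0.2284 0.1229] [-179.8947    0.0412  -79.1693] [ 0.1145 -0.3128 -2.1826]
```

View pics/han1.png

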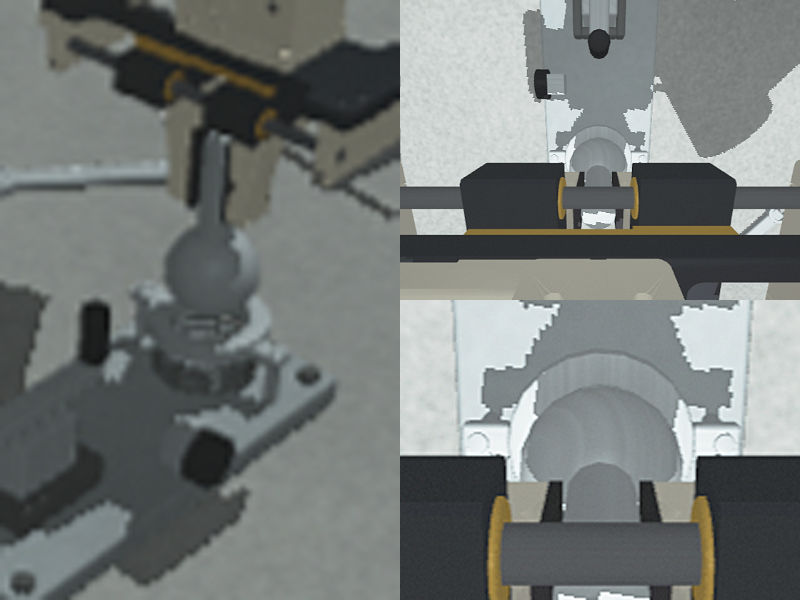

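The handle is upright and centred over the ring. I'll descend until contact.

>>> {"op": "servo_tool", "data": {
  "targets": [
    {"dx": 0,"dy": 0,"dz": 0,"spin": 0,"grip": 10},
    {"dx": 0,"dy": 0,"dz": -0.2,"spin": 0,"grip": 10},
    {"dx": 0,"dy": 0,"dz": -0.5,"spin": 0,"grip": 10},
    {"dx": 0,"dy": 0,"dz": -0.8,"spin": 0,"grip": 10},
    {"dx": 0,"dy": 0,"dz": -1.0,"spin": 0,"grip": 10},
    {"dx": 0,"dy": 0,"dz": -1.2,"spin": 0,"grip": 10},
    {"dx": 0,"dy": 0,"dz": -1.3,"spin": 0,"grip": 10},
    {"dx": 0,"dy": 0,"dz": -1.3,"spin": 0,"grip": 10},
    {"dx": 0,"dy": 0,"dz": -1.3,"spin": 0,"grip": 10},
    {"dx": 0,"dy": 0,"dz": -1.3,"spin": 0,"grip": 10}
  ]
}}

```text
time_s: 23.62
tcp_pos: [0.5457, 0.2284, 0.1087]
eef_rot: [-180.0, 0.0, -79.2]
contact_force: [0.4, 1.4, -3.5]
gripper_width: 0.019
```

>>> {"op": "servo_tool", "data": {
  "targets": [
    {"dx": 0,"dy": 0,"dz": -0.1,"spin": 0,"grip": 10},
    {"dx": 0,"dy": 0,"dz": -0.2,"spin": 0,"grip": 10},
    {"dx": 0,"dy": 0,"dz": -0.3,"spin": 0,"grip": 10},
    {"dx": 0,"dy": 0,"dz": -0.4,"spin": 0,"grip": 10},
    {"dx": 0,"dy": 0,"dz": -0.5,"spin": 0,"grip": 10},
    {"dx": 0,"dy": 0,"dz": -0.6,"spin": 0,"grip": 10},
    {"dx": 0,"dy": 0,"dz": -0.7,"spin": 0,"grip": 10},
    {"dx": 0,"dy": 0,"dz": -0.8,"spin": 0,"grip": 10},
    {"dx": 0,"dy": 0,"dz": -0.8,"spin": 0,"grip": 10},
    {"dx": 0,"dy": 0,"dz": -0.8,"spin": 0,"grip": 10}
  ]
}}

```text
time_s: 24.45
tcp_pos: [0.5461, 0.2289, 0.1013]
eef_rot: [-179.9, 0.1, -79.1]
contact_force: [-0.7, 5.3, 6.9]
gripper_width: 0.0195
```

>>> {"op": "servo_tool", "data": {
  "targets": [
    {"dx": 0,"dy": 0.05,"dz": -0.15,"spin": 0,"grip": 10},
    {"dx": 0,"dy": 0.05,"dz": -0.3,"spin": 0,"grip": 10},
    {"dx": 0,"dy": 0.05,"dz": -0.45,"spin": 0,"grip": 10},
    {"dx": 0,"dy": 0.05,"dz": -0.6,"spin": 0,"grip": 10},
    {"dx": 0,"dy": 0.05,"dz": -0.7,"spin": 0,"grip": 10},
    {"dx": 0,"dy": 0.05,"dz": -0.8,"spin": 0,"grip": 10},
    {"dx": 0,"dy": 0.05,"dz": -0.9,"spin": 0,"grip": 10},
    {"dx": 0,"dy": 0.05,"dz": -1.0,"spin": 0,"grip": 10},
    {"dx": 0,"dy": 0.05,"dz": -1.0,"spin": 0,"grip": 10},
    {"dx": 0,"dy": 0.05,"dz": -1.0,"spin": 0,"grip": 10}
  ]
}}

```text
time_s: 25.28
tcp_pos: [0.5461, 0.2292, 0.0918]
eef_rot: [-179.9, 0.0, -79.1]
contact_force: [-2.6, 3.4, 10.2]
gripper_width: 0.0189
```

>>> {"op": "servo_tool", "data": {
  "targets": [
    {"dx": 0,"dy": 0,"dz": -0.05,"spin": 0,"grip": 10},
    {"dx": 0,"dy": 0,"dz": -0.1,"spin": 0,"grip": 10},
    {"dx": 0,"dy": 0,"dz": -0.15,"spin": 0,"grip": 10},
    {"dx": 0,"dy": 0,"dz": -0.2,"spin": 0,"grip": 10},
    {"dx": 0,"dy": 0,"dz": -0.2,"spin": 0,"grip": 10},
    {"dx": 0,"dy": 0,"dz": -0.2,"spin": 0,"grip": 10},
    {"dx": 0,"dy": 0,"dz": -0.2,"spin": 0,"grip": 10},
    {"dx": 0,"dy": 0,"dz": -0.2,"spin": 0,"grip": 10},
    {"dx": 0,"dy": 0,"dz": -0.2,"spin": 0,"grip": 10},
    {"dx": 0,"dy": 0,"dz": -0.2,"spin": 0,"grip": 10}
  ],
  "squeeze": 60
}}

```text
time_s: 26.12
tcp_pos: [0.5462, 0.2292, 0.09]
eef_rot: [-179.9, 0.0, -79.1]
contact_force: [-3.0, 3.2, 11.0]
gripper_width: 0.0193
```

>>> {"op": "servo_tool", "data": {
  "targets": [
    {"dx": 0,"dy": 0,"dz": -0.05,"spin": 0,"grip": 10},
    {"dx": 0,"dy": 0,"dz": -0.1,"spin": 0,"grip": 10},
    {"dx": 0,"dy": 0,"dz": -0.15,"spin": 0,"grip": 10},
    {"dx": 0,"dy": 0,"dz": -0.2,"spin": 0,"grip": 10},
    {"dx": 0,"dy": 0,"dz": -0.2,"spin": 0,"grip": 10},
    {"dx": 0,"dy": 0,"dz": -0.2,"spin": 0,"grip": 10},
    {"dx": 0,"dy": 0,"dz": -0.2,"spin": 0,"grip": 10},
    {"dx": 0,"dy": 0,"dz": -0.2,"spin": 0,"grip": 10},
    {"dx": 0,"dy": 0,"dz": -0.2,"spin": 0,"grip": 10},
    {"dx": 0,"dy": 0,"dz": -0.2,"spin": 0,"grip": 10}
  ]
}}

```text
time_s: 26.95
tcp_pos: [0.5462, 0.2292, 0.0881]
eef_rot: [-179.9, 0.0, -79.1]
contact_force: [-3.0, 3.4, 12.5]
gripper_width: 0.0193
```

>>> {"op": "servo_tool", "data": {
  "targets": [
    {"dx": 0,"dy": 0,"dz": -0.05,"spin": 0,"grip": 10},
    {"dx": 0,"dy": 0,"dz": -0.1,"spin": 0,"grip": 10},
    {"dx": 0,"dy": 0,"dz": -0.15,"spin": 0,"grip": 10},
    {"dx": 0,"dy": 0,"dz": -0.2,"spin": 0,"grip": 10},
    {"dx": 0,"dy": 0,"dz": -0.2,"spin": 0,"grip": 10},
    {"dx": 0,"dy": 0,"dz": -0.2,"spin": 0,"grip": 10},
    {"dx": 0,"dy": 0,"dz": -0.2,"spin": 0,"grip": 10},
    {"dx": 0,"dy": 0,"dz": -0.2,"spin": 0,"grip": 10},
    {"dx": 0,"dy": 0,"dz": -0.2,"spin": 0,"grip": 10},
    {"dx": 0,"dy": 0,"dz": -0.2,"spin": 0,"grip": 10}
  ]
}}

```text
time_s: 27.78
tcp_pos: [0.5464, 0.2293, 0.0877]
eef_rot: [-179.8, 0.0, -79.1]
contact_force: [-8.4, 2.0, 24.6]
gripper_width: 0.0193
```

Force rose sharply with little motion, so this is the bottom stop. I'll check it visually.

```bash
python3 - <<'E'
from h import *
np.set_printoptions(precision=4,suppress=True)
b=r.capture("scene");w=r.capture("wrist");a=r.capture("top")
s=r.get_state();print(s["time_s"],s["tcp_pos"],s["eef_rot"],s["contact_force"])
c=np.zeros((600,800,3),np.uint8);c[:,:400]=cv2.resize(b[130:250,300:380],(400,600),interpolation=2)
c[:300,400:]=cv2.resize(b[160:310,110:310],(400,300));c[300:,400:]=cv2.resize(w[:210,137:417],(400,300),interpolation=2)
cv2.imwrite("pics/han2.png",c)
# expected scene pixels of ring front top edge up / down
for z in (.054,.036): print(z,proj("scene",(.5452+.034*.82,.229-.034*.57,z)))
E
```

```text
27.9333 [0.5465 0.2294 0.0877] [-179.812     0.0491  -79.1001] [-7.435   2.1881 23.9742]
0.054 [342.7657 200.0737]
0.036 [342.2813 205.482 ]
```

View pics/han2.png

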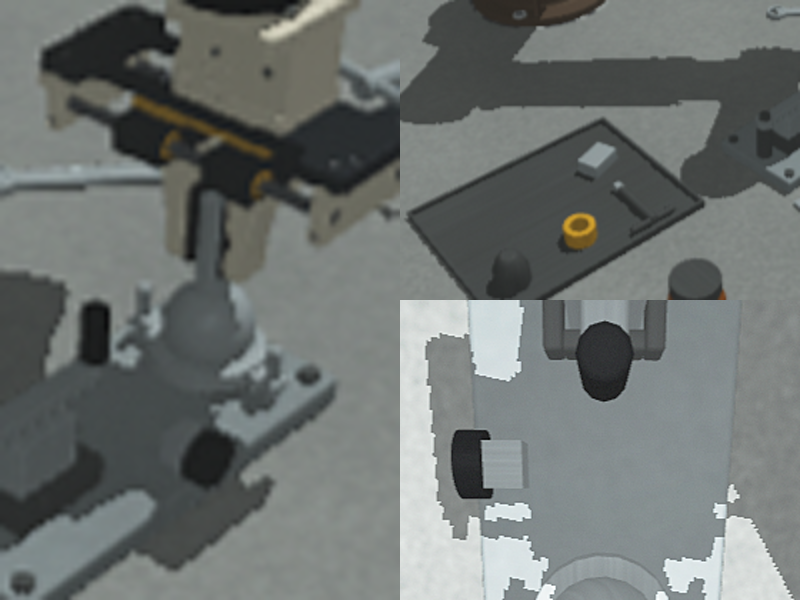

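The ring is down near the plate, its front edge at about the predicted lowered position. The stem is upright in the jaws, the lever is still shut (knob at (603,355)), and the tray items haven't moved. Handing in.

```bash
python3 -c "
from plant import r
r.close_job();s=r.get_state();print(s['time_s'],s['tcp_pos'],s['contact_force'])"
```

```text
the job is handed in; nothing more can be done
the job is handed in; nothing more can be done
```

The job is done and handed in at about 28 s of the 72 s allowed. No verdict was reported, so this rests on my own checks.

- **Block:** it went into the pocket with no rim contact. I felt the floor at the expected height, and a picture after release showed it seated level.
- **Lever:** I swung it until it stopped. It then pushed back with 8.8 N and moved no further. Later pictures showed it shut over the block.
- **Handle:** it stands ball down in the ring with the stem upright, and is held with a 60 N grip. I pressed it down about 20 mm from near first contact. Over the last 2 mm commanded, the force jumped from 12.5 N to about 24 N with only 0.4 mm of movement, which I took as the bottom stop. The last picture shows the ring lowered.
- **Other items:** the tray items visible in the last picture had not moved. I did not check the rest of the bench closely.

One imperfection remained at hand-in: a sideways force of about 7–8 N at the handle, which I left in place. My attempt to read the state after hand-in was refused, so the last reading was taken just before it.

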